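# Draw the weld plate back to the stops and weigh it down

## Task

The loose aluminium plate in the welding fixture has slid away under the bridge: press lightly on top of it and draw it back along the channel by friction until it is fully home against the two stops at the open end. Then gently set the round steel hold-down weight upright on the middle of the plate and let go, with the plate still home. Do not push hard on the plate, and leave the can, the wrench and the square bar where they are.

Things in the scene. Friction and masses are not known exactly. Their poses are not given: they have to be found in the camera images.
- fixture: dark steel welding fixture fixed to the bench, 270 x 150 mm. Origin: centre of its underside on the bench; +x runs along the channel from the two stop blocks to the bridge. Bed top z = 20 mm; the bed is stiffly sprung, sinking about 1 mm per 12 N, 3 mm at most. Rails along both sides, top z = 34, leave a channel 94 mm wide. Stop blocks: faces at x = -105, 26 wide, at y = +-28, top z = 34
- home (a point): point on the fixture's bed, at x = -45 mm, y = 0, z = 20 mm of the fixture and with its axes: the plate's origin is here when the plate is fully home against the stops
- plate: loose flat bright plate, no handle or hole, 120 mm (x, along the channel) x 90 (y) x 6 mm, about 0.35 to 0.65 kg, lying on the bed with 2 mm play each side, far part under the bridge. Origin: centre of its underside. Sliding friction on the bed grows with the press and varies: pressed too lightly, the fingers skid over it. 15 to 22 N is right; it must never take more than 28 N
- weight: loose round steel hold-down weight, about 0.65 kg, standing upright on the bench: foot 60 mm in diameter and 24 mm high, with a plain upright round grip 24 mm in diameter on top, from 27 to 66 mm height. Set it down softly: no knock over 60 N. Origin: centre of the underside, z up
- can: bystander: closed grey can, 66 mm in diameter, 110 mm high, standing. Origin: centre of the underside
- wrench: bystander: steel wrench 200 mm long lying flat on the bench along its x. Origin: about its middle, underside
- bar: bystander: square steel bar 160 x 18 x 18 mm lying along its x. Origin: centre of the underside
- bridge (a point): point on the fixture's upper side: middle of the near (-x) top edge of the fixed flat bridge over the channel, at fixture x = +35 mm, z = 44 mm. The bridge reaches from here 100 mm further in +x; its underside is at z = 34 mm, its bolt heads rise to 49 mm
Things that resemble listed ones, but are neither listed nor needed, are in the scene too. Several things have the shape of the weight; the one meant has the colours described above.

How it is judged (in metres and radians):
On the way, in this order (a step that is already met when the one before it is completed fails the run):
1. the plate is drawn back to within 2 mm of home, before the weight is on it (x of plate in the frame of home below 0.002 m and horizontal distance between weight and plate above 0.1 m), for 0.2 s.
2. the weight stands on the middle of the plate (horizontal distance between weight and plate below 0.02 m and z of weight in the frame of plate below 0.008 m), for 0.2 s.
At the end, for the whole second after the job is handed in: the plate lies flat on the bed within 2 mm of home against the stops, the weight stands upright on it within 20 mm of its middle, both released and at rest (all of step 2 and x of plate in the frame of home between -0.003 and 0.002 m and z of plate in the frame of home below 0.002 m and angle between plate's own z axis and vertical below 0.03 rad and z of weight in the frame of plate above 0.004 m and angle between weight's own z axis and vertical below 0.05 rad and linear speed of each of weight, plate below 0.01 m/s); the robot touches nothing.
It fails at once if the plate is pressed with more than 28 N by the robot (contact force between any of the fingers, the arm and plate above 28 N).
It fails at once if the weight is dropped or forced onto the plate (over 60 N) (contact force between weight and plate above 60 N).
It fails at once if the weight is tipped over (angle between weight's own z axis and vertical above 0.6 rad).
It fails at once if a bystander is moved more than 15 mm (distance of any of can, wrench, bar from where it was at the start of the episode above 0.015 m).
It also fails if it takes over 67 s, if anything falls off the work surface, if the arm or the gripper's body presses on something with over 40 N, if the wrist force passes 120 N, or if a joint passes its speed limit or range.

## Robot

A 6-joint arm with a two-finger parallel gripper is mounted at the origin on the work surface. World frame = base frame: x ahead of the robot, y to its left, z up, the work surface at z = 0. Lengths are in mm, angles in rad, forces in N, time in s.
With the tool pointing down it reaches from about 275 to 1000 mm from the base axis. Payload 8.4 kg.
Tool frame: the origin (TCP) lies midway between the tips of the shut fingers; the grasp point (between the pads) lies 19 mm behind it; z points along the fingers, y is the line along which they close (so a half turn about z gives the same grasp; the last joint's range is limited). The gripper opens to 85 mm and grips with 20 to 120 N. Pads are 22 mm wide; open, the fingers measure 114 mm over their backs; the gripper's body (76 mm by 85 mm) begins 54 mm behind the grasp point. The pads swing forward as they close: fully open they stand 13 mm farther back than shut.
Start: joints at [-1.11, 0.353, 1.633, -0, 1.155, -0.002], TCP at [279.034, -559.257, 231.281] pointing down, gripper open.
Joint ranges: [-2.63, 2.63], [-0.92, 2.1], [0.06, 2.66], [-1.3, 4.44], [0, 2.69], [-3.02, 3.02]. Speed limits (rad/s): [2.22, 2.22, 2.79, 3.14, 3.14, 3.14].

## Interface

Orientations are given as [roll, pitch, yaw] about the fixed x, y, z axes, in that order (R = Rz(yaw) Ry(pitch) Rx(roll)).
In Python, from rig import r gives the robot as it stands.
- The arm moves only by the shell command python3 -m inch 'ROWS' [OPENING] [FORCE]. ROWS is JSON, a list that holds one entry, the list of rows, each a list of 6 numbers: the shift along the tool's x, y, z scaled (see below), then the turn, a rotation vector about the tool's x, y, z scaled (see below). In form: [[[tx, ty, tz, wx, wy, wz], ...]]. A call has 1 to 8 rows; each row is the pose to reach, as a shift and turn from the pose commanded when the call began, along the tool's axes at that moment, turning the shorter way round; what a row does not reach only later rows make up. The controller multiplies each number of a shift by 20 cm and each number of a turn by pi rad. A row lasts 1/12 s, in which the tool goes at most 41.7 mm and 7.16 degrees, less where a joint would pass 70% of its speed; a pose out of reach is approached as far as the arm can. A call with a number of a shift or a turn outside -1 to 1 is refused whole. A call with a gripper value outside its range is refused whole. OPENING is the gripper's target within -1 to 1 (fully open at 1, half-way at 0, shut at -1), set as the call begins (- or left out, the last holds). The fingers move at their own pace and stop on an object; FORCE is the grip in N (left out, the last holds). Time passes only in rows, so rows that repeat a pose let the fingers close. It gives the time, the measured TCP pose, the force, the opening and the grip force at its end, in the units of the state.
- r.sense(): the state, without advancing time (a new reading comes with each control period).
- r.grab_frame(name): name is "side" or "top"; returns the picture (420x560x3 uint8, red, green, blue); there is no depth.
- r.camera_info(name): a dict with "K" (3x3 intrinsics, pixels), "rvec" (rotation vector, rad) and "tvec" (3), from world to camera coordinates, as OpenCV has them. Camera axes: x right, y down, z forward; pixel columns grow to the right and rows downward; lengths in mm; the calibration is good to about 2 mm. A picture is of the moment at which its call begins. camera_info takes no time and is no camera call.
- r.sign_off(): hands the job in; it is judged then, once.
The state is a dict: "clock": time; "qpos": joint angles; "qvel": joint speeds; "joint_efforts": joint torques, N m; "eef_pos": TCP position; "tcp_rot": TCP orientation; "contact_force": force on the tool from outside, world axes, zero at the start; "wrist_torque": the same for the moment, N m; "opening": opening from 0.0 (shut) to 1.0 (fully open); "grasp_force": force on a finger pad.
Only numpy, scipy, OpenCV 4.12 (cv2) and the standard library are available. Lean on these libraries where they do the work, as an engineer would, in place of code of your own. Each camera call takes 0.05 s, during which the arm holds its last target. There are 200 camera calls.

## Working session

There is one attempt and no reset: what is moved stays moved. The work goes in short steps, Python scripts to look and compute and a shell command to move; the robot and the scene stay as the last step left them, time stands still between calls to the robot, and variables do not carry over. Pictures are saved under pics/ and viewed, at most 10 in all, crops included, and the job is handed in when it is done.

```bash
mkdir -p pics; ls; python3 - <<'E'
from rig import r
import cv2
for n in("top","side"):
    cv2.imwrite(f"pics/{n}0.png",r.grab_frame(n)[:,:,::-1]); i=r.camera_info(n); print(n,i)
s=r.sense();print(s)
E
```

```text
pics
top {'K': array([[400.90813365,   0.        , 279.53222552],
       [  0.        , 400.90813365, 211.6742868 ],
       [  0.        ,   0.        ,   1.        ]]), 'rvec': array([ 2.15127003, -2.11773256,  0.18884156]), 'tvec': array([  37.86543858,  579.85689471, 1052.03761148])}
side {'K': array([[491.3711667 ,   0.        , 278.42151546],
       [  0.        , 491.3711667 , 207.58172476],
       [  0.        ,   0.        ,   1.        ]]), 'rvec': array([ 0.4713956 , -2.57388555,  1.36516424]), 'tvec': array([ 526.15858991,  129.9236721 , 1255.71740231])}
{'clock': 0.1, 'qpos': array([-1.11040416e+00,  3.53563189e-01,  1.63408026e+00,  6.17824427e-06,
        1.15520742e+00, -2.41355129e-03]), 'qvel': array([-0.00012642,  0.00060503, -0.00103217,  0.00098109, -0.00028264,
       -0.00079158]), 'joint_efforts': array([-3.41020705e-04, -6.06359482e+01, -3.42818999e+01, -6.34817911e-05,
        3.89581648e-03, -8.81283654e-06]), 'eef_pos': array([ 278.8358922 , -558.85975319,  230.63779279]), 'tcp_rot': array([-3.14033445e+00, -8.68595012e-06,  4.62803216e-01]), 'contact_force': array([0.14739281, 0.20250603, 0.17383018]), 'wrist_torque': array([0.02202394, 0.00752048, 0.01800459]), 'grasp_force': 0.0, 'opening': 0.997170971776782}
```

View pics/top0.png

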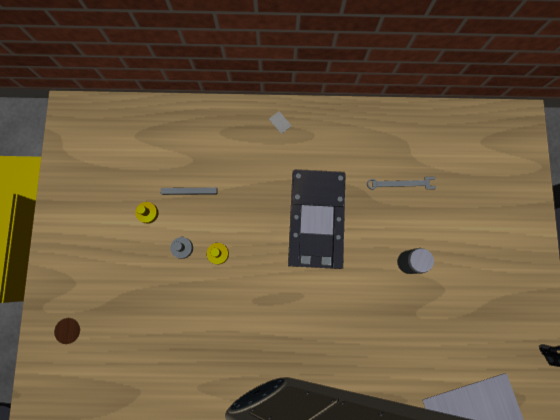

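View pics/side0.png

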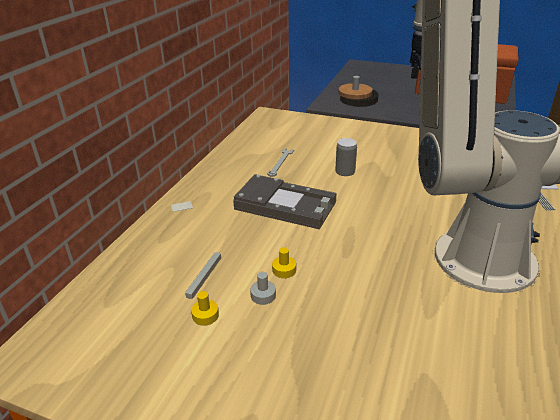

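The top view shows the fixture at about px (290–346, 170–268), bridge at the top and stops at (306,260) and (327,260). The plate's visible part is around (317,220). The grey weight is at (181,247) with two yellow decoys beside it, and the bar, wrench and can are clear of the work. The side view agrees, with the weight at (263,290).

```bash
cat > h.py <<'E'
import numpy as np,cv2
from rig import r
def cam(n):
    i=r.camera_info(n);R=cv2.Rodrigues(i["rvec"])[0];return i["K"],R,np.array(i["tvec"])
def cast(n,uv,z):
    K,R,t=cam(n);uv=np.atleast_2d(uv).astype(float)
    d=(np.c_[uv,np.ones(len(uv))]@np.linalg.inv(K).T)@R;c=-R.T@t
    return c+d*((z-c[2])/d[:,2])[:,None]
def blobs(m,amin=15):
    c,_=cv2.findContours(m.astype(np.uint8)*255,cv2.RETR_EXTERNAL,cv2.CHAIN_APPROX_NONE)
    return [k for k in c if cv2.contourArea(k)>amin]
E
python3 - <<'E'
from h import *
im=r.grab_frame("top").astype(int)
hsv=cv2.cvtColor(im.astype(np.uint8),cv2.COLOR_RGB2HSV)
V=hsv[...,2];S=hsv[...,1]
# fixture
m=np.zeros(V.shape,bool); m[150:290,270:365]=True
fx=max(blobs(m&(S<70)),key=cv2.contourArea)
rc=cv2.minAreaRect(fx);b=cv2.boxPoints(rc);print("fix",b.round(1).tolist())
print(cast("top",b,34).round(1).tolist());print(cast("top",b,44).round(1).tolist())
for k in blobs(m&(V>110)&(S<70),8):
    q=cv2.minAreaRect(k);bb=cv2.boxPoints(q);print("bright",cv2.contourArea(k),q, cast("top",bb,26).round(1).tolist(),cast("top",q[0],34).round(1))
m[:]=False;m[225:270,160:203]=True
for k in blobs(m&(S<70)):
    q=cv2.minEnclosingCircle(k);print("w",cv2.contourArea(k),q,cast("top",q[0],12).round(1),cast("top",q[0],24).round(1))
def up(n,im,x0,x1,y0,y1,s):
    return cv2.resize(im[y0:y1,x0:x1].astype(np.uint8)[:,:,::-1],None,fx=s,fy=s,interpolation=cv2.INTER_CUBIC)
sd=r.grab_frame("side")
a=up("top",im,280,355,160,280,4);b=up("top",im,155,205,225,275,4);c=up("s",sd,230,340,170,230,4);d=up("s",sd,240,310,240,310,4)
o=np.zeros((600,780,3),np.uint8)
o[:480,:300]=a;o[:240,320:760]=c;o[260:460,320:520]=b;o[260:540,525-0:780]=d[:,:255]
cv2.imwrite("pics/z.png",o)
E
```

```text
fix [[287.8999938964844, 265.70001220703125], [292.5, 169.10000610351562], [346.79998779296875, 171.6999969482422], [342.20001220703125, 268.29998779296875]]
[[432.9, 21.9, 34.0], [705.2, 12.0, 34.0], [700.3, -142.4, 34.0], [428.2, -126.2, 34.0]]
[[432.5, 22.2, 44.0], [702.4, 12.4, 44.0], [697.5, -140.6, 44.0], [427.8, -124.6, 44.0]]
bright 41.0 ((326.0, 260.5), (7.0, 8.0), 90.0) [[458.4, -72.1, 26.0], [458.8, -94.1, 26.0], [439.6, -94.0, 26.0], [439.3, -72.0, 26.0]] [[448.6 -82.1  34. ]]
bright 40.0 ((305.0, 259.5), (7.0, 8.0), 90.0) [[460.3, -14.2, 26.0], [460.6, -36.2, 26.0], [441.5, -36.3, 26.0], [441.1, -14.3, 26.0]] [[450.4 -24.7  34. ]]
bright 809.0 ((316.5, 219.0), (28.0, 31.0), 90.0) [[603.3, -13.3, 26.0], [604.8, -100.7, 26.0], [525.4, -100.1, 26.0], [524.0, -13.8, 26.0]] [[562.9 -56.2  34. ]]
w 357.5 ((180.91525268554688, 247.53390502929688), 11.19047737121582) [[479.5 320.9  12. ]] [[478.6 318.   24. ]]
```

View pics/z.png

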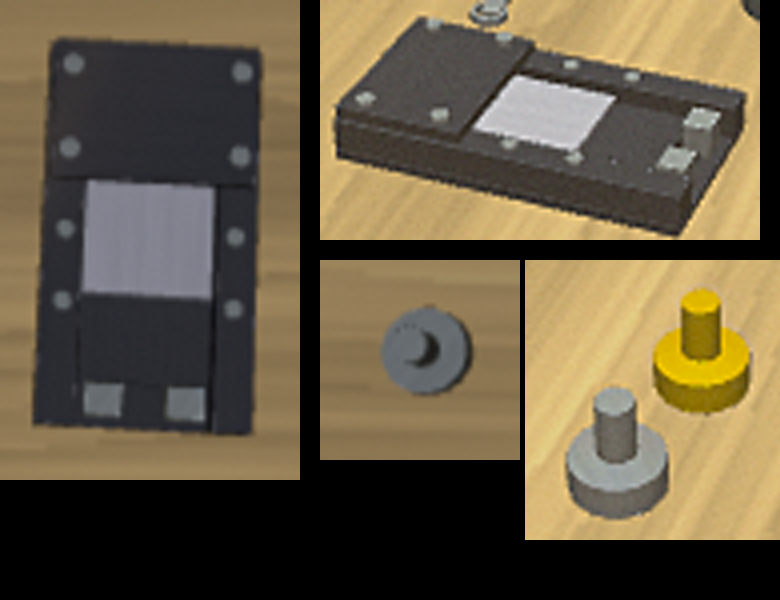

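The zoom confirms the bright plate's near edge at about row 234, the bridge edge at about row 205, and the grey weight's grip top at side px (262.5, 273).

```bash
python3 - <<'E'
from h import *
T=lambda p:np.array(p)/4+[280,160]-.375
L=cast("top",T([[73,63],[69,147]]),49);Rr=cast("top",T([[242,72],[240,156]]),49)
l=cast("top",T([[65,228],[62,300]]),38);q=cast("top",T([[235,237],[233,309]]),38)
for a,b in((L,Rr),(l,q)):
    for i in(0,1): d=a[i]-b[i];print("mid",((a[i]+b[i])/2).round(1),"yaw",round(-np.arctan2(d[0],d[1]),4))
print("bridge edge",cast("top",T([[85,181],[213,187]]),44).round(1).tolist())
print("plate near edge",cast("top",T([[81,294],[211,299]]),26).round(1).tolist())
print("plate edge side",cast("side",np.array([[578,149],[614,97]])/4+[150,170]-.375,26).round(1).tolist())
print("grip top side",cast("side",[262.2,272.9],66).round(1))
print("grip top top",cast("top",[155+410/4-80,225+(349-260)/4],66).round(1))
im=r.grab_frame("side");hsv=cv2.cvtColor(im,cv2.COLOR_RGB2HSV);m=np.zeros(im.shape[:2],bool);m[265:310,245:280]=1
for k in blobs(m&(hsv[...,1]<60)): 
    x,y,w,h=cv2.boundingRect(k);print(x,y,w,h,"bottom pt",cast("side",[x+(w-1)/2,y+h-1],0).round(1))
    c=(k[k[:,0,1]>281])[:,0];print("foot ell",cast("side",[c[:,0].min()/2+c[:,0].max()/2,290],24).round(1))
E
```

```text
mid [680.8 -61.8  49. ] yaw -0.0379
mid [620.8 -59.6  49. ] yaw -0.0371
mid [565.8 -57.5  38. ] yaw -0.0373
mid [515.7 -55.7  38. ] yaw -0.0369
bridge edge [[600.2, -11.9, 44.0], [597.5, -100.6, 44.0]]
plate near edge [[523.6, -10.6, 26.0], [521.6, -101.1, 26.0]]
plate edge side [[524.2, -21.9, 26.0], [522.5, -97.1, 26.0]]
grip top side [[480.8 314.6  66. ]]
grip top top [[475.9 317.   66. ]]
250 272 26 33 bottom pt [[469.6 345.6  -0. ]]
foot ell [[476.9 325.8  24. ]]
```

```bash
python3 -m inch '[[[1,-0.657,0,0,0,0],[1,-0.657,0,0,0,0],[1,-0.657,0,0,0,0],[1,-0.657,0,0,0,0],[1,-0.657,0,0,0,0],[1,-0.657,0,0,0,0]]]' -1 20
python3 -m inch '[[[1,-0.657,0,0,0,0.159],[1,-0.657,0,0,0,0.159],[1,-0.657,0,0,0,0.159],[1,-0.657,0,0,0,0.159],[1,-0.657,0,0,0,0.159],[1,-0.657,0,0,0,0.159],[1,-0.657,0,0,0,0.159],[1,-0.657,0,0,0,0.159]]]'
```

```text
clock: 0.75
eef_pos: [400.2, -349.7, 231.3]
tcp_rot: [-3.141, -0.0, 0.463]
contact_force: [0.1, -0.2, -0.1]
opening: 0.143
grasp_force: 0.0
clock: 1.42
eef_pos: [520.7, -143.3, 231.2]
tcp_rot: [-3.141, -0.0, -0.033]
contact_force: [0.3, 0.4, 0.5]
opening: -0.004
grasp_force: 0.0
```

```bash
python3 -m inch '[[[0.236,-0.446,0.2,0,0,0],[0.236,-0.446,0.6,0,0,0],[0.236,-0.446,0.9,0,0,0],[0.236,-0.446,0.9,0,0,0],[0.236,-0.446,0.9,0,0,0],[0.236,-0.446,0.9,0,0,0],[0.236,-0.446,0.9,0,0,0],[0.236,-0.446,0.9,0,0,0]]]'
python3 -m inch '[[[0,0,0.03,0,0,0],[0,0,0.06,0,0,0],[0,0,0.07,0,0,0],[0,0,0.07,0,0,0],[0,0,0.07,0,0,0]]]'
```

```text
clock: 2.08
eef_pos: [570.0, -59.2, 52.0]
tcp_rot: [3.141, 0.001, -0.037]
contact_force: [0.4, -0.2, 0.6]
opening: 0.0
grasp_force: 0.0
clock: 2.5
eef_pos: [570.3, -58.4, 37.9]
tcp_rot: [3.142, -0.001, -0.037]
contact_force: [-0.6, 0.8, 0.6]
opening: -0.001
grasp_force: 0.0
```

```bash
python3 -m inch '[[[0,0,0.02,0,0,0],[0,0,0.04,0,0,0],[0,0,0.045,0,0,0],[0,0,0.05,0,0,0],[0,0,0.05,0,0,0]]]'
python3 -m inch '[[[0,0,0.0025,0,0,0],[0,0,0.005,0,0,0],[0,0,0.0075,0,0,0],[0,0,0.01,0,0,0],[0,0,0.01,0,0,0],[0,0,0.01,0,0,0]]]'
```

```text
clock: 2.92
eef_pos: [569.9, -58.1, 26.9]
tcp_rot: [-3.142, 0.001, -0.037]
contact_force: [0.2, -0.0, -0.2]
opening: 0.001
grasp_force: 0.0
clock: 3.42
eef_pos: [570.2, -58.1, 25.6]
tcp_rot: [-3.142, -0.0, -0.037]
contact_force: [-0.9, -0.3, 4.5]
opening: 0.003
grasp_force: 2.3
```

```bash
python3 -m inch '[[[0,0,0.0015,0,0,0],[0,0,0.003,0,0,0],[0,0,0.003,0,0,0],[0,0,0.003,0,0,0],[0,0,0.003,0,0,0],[0,0,0.003,0,0,0]]]'
```

```text
clock: 3.92
eef_pos: [570.2, -58.1, 25.2]
tcp_rot: [-3.142, -0.0, -0.037]
contact_force: [-3.1, 0.2, 9.4]
opening: 0.001
grasp_force: 4.3
```

```bash
python3 -m inch '[[[0,0,0.001,0,0,0],[0,0,0.0025,0,0,0],[0,0,0.0025,0,0,0],[0,0,0.0025,0,0,0],[0,0,0.0025,0,0,0],[0,0,0.0025,0,0,0]]]'
```

```text
clock: 4.42
eef_pos: [570.2, -58.1, 25.0]
tcp_rot: [3.142, -0.0, -0.037]
contact_force: [-3.1, -0.0, 11.3]
opening: -0.001
grasp_force: 5.8
```

```bash
python3 -m inch '[[[0,0,0.002,0,0,0],[0,0,0.004,0,0,0],[0,0,0.004,0,0,0],[0,0,0.004,0,0,0],[0,0,0.004,0,0,0],[0,0,0.004,0,0,0]]]'
```

```text
clock: 4.92
eef_pos: [570.2, -58.1, 24.6]
tcp_rot: [-3.142, -0.0, -0.037]
contact_force: [-5.6, 0.0, 17.0]
opening: 0.003
grasp_force: 8.1
```

```bash
python3 -m inch '[[[-0.005,0,0.001,0,0,0],[-0.01,0,0.001,0,0,0],[-0.016,0,0.001,0,0,0],[-0.023,0,0.001,0,0,0],[-0.03,0,0.001,0,0,0],[-0.04,0,0.001,0,0,0],[-0.05,0,0.001,0,0,0],[-0.05,0,0.001,0,0,0]]]'; python3 - <<'E'
from h import *
cv2.imwrite("pics/d1.png",r.grab_frame("side")[:,:,::-1])
im=r.grab_frame("side");g=cv2.cvtColor(im,cv2.COLOR_RGB2HSV);m=np.zeros(im.shape[:2],bool);m[180:225,255:340]=1
for k in blobs(m&(g[...,1]<60)&(g[...,2]>110),20):
    print(cv2.contourArea(k),cv2.boundingRect(k))
E
```

```text
clock: 5.58
eef_pos: [563.7, -58.1, 25.0]
tcp_rot: [3.141, -0.007, -0.037]
contact_force: [4.6, 0.1, 10.5]
opening: -0.002
grasp_force: 5.4
31.0 (314, 206, 10, 7)
26.0 (321, 197, 9, 6)
347.5 (268, 190, 38, 21)
```

```bash
python3 -m inch '[[[0,0,0.002,0,0,0],[0,0,0.004,0,0,0],[0,0,0.006,0,0,0],[0,0,0.006,0,0,0],[0,0,0.006,0,0,0]]]'
python3 -m inch '[[[-0.01,0,0,0,0,0],[-0.02,0,0,0,0,0],[-0.03,0,0,0,0,0],[-0.04,0,0,0,0,0],[-0.05,0,0,0,0,0],[-0.05,0,0,0,0,0]]]'; cat >> h.py <<'E'
def plate():
    im=r.grab_frame("side");g=cv2.cvtColor(im,cv2.COLOR_RGB2HSV);m=np.zeros(im.shape[:2],bool);m[180:225,255:340]=1
    k=max(blobs(m&(g[...,1]<60)&(g[...,2]>110),20),key=cv2.contourArea)
    p=cast("side",k[:,0],26);yy=(p[:,1]<-70)&(p[:,1]>-90);return im,p[yy,0].min().round(1),cv2.boundingRect(k)
E
python3 - <<'E'
from h import *
print(plate()[1:])
E
```

```text
clock: 6.1
eef_pos: [563.7, -58.1, 24.4]
tcp_rot: [3.141, -0.007, -0.037]
contact_force: [2.5, 0.2, 17.6]
opening: -0.001
grasp_force: 9.2
clock: 6.6
eef_pos: [555.2, -57.9, 24.6]
tcp_rot: [3.141, -0.01, -0.037]
contact_force: [5.4, -0.5, 15.5]
opening: -0.002
grasp_force: 7.7
(np.float64(506.0), (268, 189, 40, 22))
```

```bash
python3 -m inch '[[[-0.01,0,0.001,0,0,0],[-0.02,0,0.002,0,0,0],[-0.03,0,0.002,0,0,0],[-0.04,0,0.002,0,0,0],[-0.05,0,0.002,0,0,0],[-0.06,0,0.002,0,0,0],[-0.07,0,0.002,0,0,0],[-0.08,0,0.002,0,0,0]]]'; python3 - <<'E'
from h import *
print(plate()[1:])
E
```

```text
clock: 7.32
eef_pos: [540.3, -57.4, 24.5]
tcp_rot: [3.141, -0.012, -0.037]
contact_force: [8.6, 0.1, 17.1]
opening: 0.001
grasp_force: 8.3
(np.float64(491.4), (268, 189, 45, 22))
```

```bash
python3 -m inch '[[[-0.01,0,0,0,0,0],[-0.02,0,0.001,0,0,0],[-0.03,0,0.001,0,0,0],[-0.04,0,0.001,0,0,0],[-0.05,0,0.001,0,0,0],[-0.06,0,0.001,0,0,0],[-0.07,0,0.001,0,0,0],[-0.08,0,0.001,0,0,0]]]'; python3 - <<'E'
from h import *
print(plate()[1:])
E
```

```text
clock: 8.03
eef_pos: [524.7, -56.9, 24.4]
tcp_rot: [3.141, -0.013, -0.037]
contact_force: [8.6, 0.7, 17.4]
opening: -0.002
grasp_force: 8.9
(np.float64(475.8), (270, 190, 48, 22))
```

```bash
python3 -m inch '[[[-0.01,0,0,0,0,0],[-0.02,0,0.001,0,0,0],[-0.03,0,0.001,0,0,0],[-0.04,0,0.001,0,0,0],[-0.045,0,0.001,0,0,0],[-0.05,0,0.001,0,0,0],[-0.055,0,0.001,0,0,0],[-0.06,0,0.001,0,0,0]]]'; python3 - <<'E'
from h import *
print(plate()[1:])
E
```

```text
clock: 8.75
eef_pos: [513.1, -56.5, 24.3]
tcp_rot: [3.141, -0.014, -0.037]
contact_force: [9.3, 0.2, 18.5]
opening: -0.002
grasp_force: 9.5
(np.float64(442.3), (274, 190, 56, 23))
```

```bash
python3 -m inch '[[[-0.003,0,0,0,0,0],[-0.006,0,0,0,0,0],[-0.009,0,0,0,0,0],[-0.012,0,0,0,0,0],[-0.015,0,0,0,0,0],[-0.018,0,0,0,0,0],[-0.02,0,0,0,0,0],[-0.02,0,0,0,0,0]]]'
python3 -m inch '[[[-0.003,0,0,0,0,0],[-0.006,0,0,0,0,0],[-0.009,0,0,0,0,0],[-0.01,0,0,0,0,0],[-0.01,0,0,0,0,0]]]'
```

```text
clock: 9.47
eef_pos: [509.1, -56.3, 24.3]
tcp_rot: [3.141, -0.013, -0.037]
contact_force: [9.2, 0.6, 19.2]
opening: -0.001
grasp_force: 9.6
clock: 9.88
eef_pos: [507.3, -56.3, 24.3]
tcp_rot: [3.141, -0.014, -0.037]
contact_force: [10.0, -0.5, 18.3]
opening: -0.001
grasp_force: 9.4
```

```bash
python3 -m inch '[[[-0.003,0,0,0,0,0],[-0.006,0,0,0,0,0],[-0.009,0,0,0,0,0],[-0.01,0,0,0,0,0],[-0.01,0,0,0,0,0]]]'
python3 - <<'E'
from h import *
s=r.grab_frame("side");t=r.grab_frame("top")
a=cv2.resize(s[175:235,230:345],None,fx=6.7,fy=6.7,interpolation=3)[:400,:780]
cv2.imwrite("pics/d2.png",a[:,:,::-1])
E
```

```text
clock: 10.3
eef_pos: [505.5, -56.2, 24.3]
tcp_rot: [3.141, -0.014, -0.037]
contact_force: [10.2, -0.4, 18.5]
opening: -0.003
grasp_force: 9.4
```

View pics/d2.png

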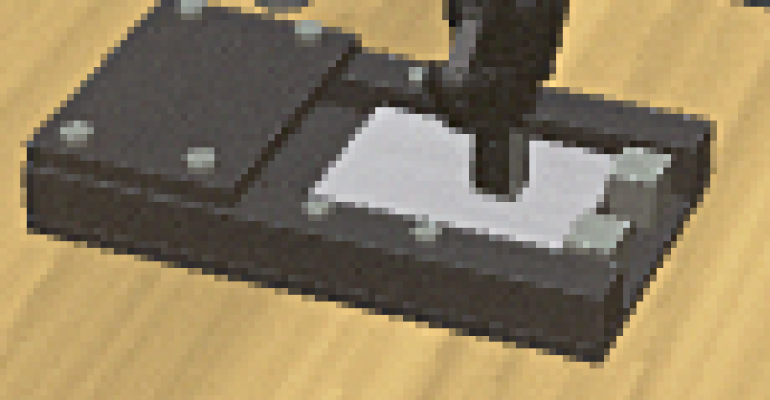

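The plate now reaches nearly to the stops: its near edge is at crop px (600,190) and its far edge is clear of the bridge. I'll press on a little to seat it.

```bash
python3 -m inch '[[[-0.003,0,0,0,0,0],[-0.006,0,0,0,0,0],[-0.009,0,0,0,0,0],[-0.01,0,0,0,0,0],[-0.01,0,0,0,0,0]]]'; python3 -m inch '[[[-0.003,0,0,0,0,0],[-0.006,0,0,0,0,0],[-0.009,0,0,0,0,0],[-0.01,0,0,0,0,0],[-0.01,0,0,0,0,0]]]'
python3 - <<'E'
from h import *
im=r.grab_frame("side");g=cv2.cvtColor(im,cv2.COLOR_RGB2GRAY).astype(float)
# far edge of the plate along channel axis lines, z=26
K,R,t=cam("side")
for v in(-20,-10,10,20,25,30):
    u=np.arange(-20,60,.5);c,s=np.cos(-.037),np.sin(-.037)
    P=np.c_[564.5+u*c-v*s,-57.5+u*s+v*c,0*u+26]
    q=cv2.projectPoints(P,cv2.Rodrigues(R)[0],t,K,None)[0][:,0].astype(np.float32)
    p=cv2.remap(g.astype(np.float32),q[:,:1],q[:,1:],1)[:,0]
    i=np.argmin(np.gradient(cv2.GaussianBlur(p[:,None],(1,9),0)[:,0]));print(v,u[i],p.max().round(),p.min().round())
E
```

```text
clock: 10.82
eef_pos: [503.6, -56.2, 24.3]
tcp_rot: [3.141, -0.014, -0.037]
contact_force: [9.6, -0.4, 18.0]
opening: -0.002
grasp_force: 9.1
clock: 11.23
eef_pos: [501.5, -56.1, 24.3]
tcp_rot: [3.141, -0.014, -0.037]
contact_force: [10.0, 0.0, 18.9]
opening: 0.002
grasp_force: 9.4
-20 15.0 200.0 49.0
-10 15.5 204.0 44.0
10 15.0 203.0 48.0
20 14.5 205.0 52.0
25 15.0 201.0 46.0
30 16.0 205.0 48.0
```

```bash
python3 -m inch '[[[-0.003,0,0,0,0,0],[-0.006,0,0,0,0,0],[-0.009,0,0,0,0,0],[-0.012,0,0,0,0,0],[-0.015,0,0,0,0,0],[-0.018,0,0,0,0,0],[-0.02,0,0,0,0,0]]]'
cat >> h.py <<'E'
def far(v0=(-30,-20,-10,10,20,25,30)):
    im=r.grab_frame("side");g=cv2.cvtColor(im,cv2.COLOR_RGB2GRAY).astype(float);K,R,t=cam("side");o=[]
    for v in v0:
        u=np.arange(-20,60,.5);c,s=np.cos(-.037),np.sin(-.037)
        P=np.c_[564.5+u*c-v*s,-57.5+u*s+v*c,0*u+26]
        q=cv2.projectPoints(P,cv2.Rodrigues(R)[0],t,K,None)[0][:,0].astype(np.float32)
        p=cv2.remap(g.astype(np.float32),q[:,:1],q[:,1:],1)[:,0]
        o.append(u[np.argmin(np.gradient(cv2.GaussianBlur(p[:,None],(1,9),0)[:,0]))])
    return o
E
python3 -c "
from h import *
print(far())"
```

```text
clock: 11.87
eef_pos: [497.6, -55.9, 24.3]
tcp_rot: [3.141, -0.014, -0.037]
contact_force: [11.5, -0.4, 18.7]
opening: 0.005
grasp_force: 9.3
[np.float64(15.5), np.float64(15.0), np.float64(15.5), np.float64(15.0), np.float64(15.0), np.float64(15.0), np.float64(16.0)]
```

Four more millimetres of tool travel left the far edge at +15 mm, so the plate is against the stops and the fingers are skidding. I'll lift off and go to the weight.

```bash
python3 -m inch '[[[0,0,-0.02,0,0,0],[0,0,-0.2,0,0,0],[0,0,-0.4,0,0,0],[0,0,-0.6,0,0,0],[0,0,-0.6,0,0,0]]]' 1
python3 -m inch '[[[-0.08,-0.93,0,0,0,0],[-0.08,-0.93,0,0,0,0],[-0.08,-0.93,0,0,0,0],[-0.08,-0.93,0,0,0,0],[-0.08,-0.93,0,0,0,0]]]' 1
python3 -m inch '[[[-0.08,-0.93,0,0,0,0],[-0.08,-0.93,0,0,0,0],[-0.08,-0.93,0,0,0,0],[-0.08,-0.93,0,0,0,0],[-0.08,-0.93,0,0,0,0],[-0.08,-0.93,0,0,0,0],[-0.08,-0.93,0,0,0,0]]]' 1
python3 - <<'E'
from h import *
print(far(),r.sense()["eef_pos"])
s=r.grab_frame("side");t=r.grab_frame("top")
o=np.zeros((600,800,3),np.uint8)
o[:600,:400]=cv2.resize(s[190:310,220:300],(400,600),interpolation=3);o[:400,400:]=cv2.resize(t[210:290,140:220],(400,400),interpolation=3)
cv2.imwrite("pics/w.png",o[:,:,::-1])
E
```

```text
clock: 12.33
eef_pos: [494.3, -55.6, 147.8]
tcp_rot: [3.141, -0.01, -0.037]
contact_force: [1.7, -0.7, 0.4]
opening: 0.706
grasp_force: 0.0
clock: 12.75
eef_pos: [480.7, 134.9, 141.4]
tcp_rot: [-3.14, -0.001, -0.036]
contact_force: [0.3, -0.6, -0.9]
opening: 0.999
grasp_force: 0.0
clock: 13.33
eef_pos: [471.3, 318.6, 140.8]
tcp_rot: [3.141, 0.0, -0.034]
contact_force: [0.5, -0.7, -0.2]
opening: 1.005
grasp_force: 0.0
[np.float64(16.0), np.float64(16.5), np.float64(16.5), np.float64(8.5), np.float64(4.0), np.float64(2.0), np.float64(0.0)] [471.36702268 317.48048388 140.76999543]
```

View pics/w.png

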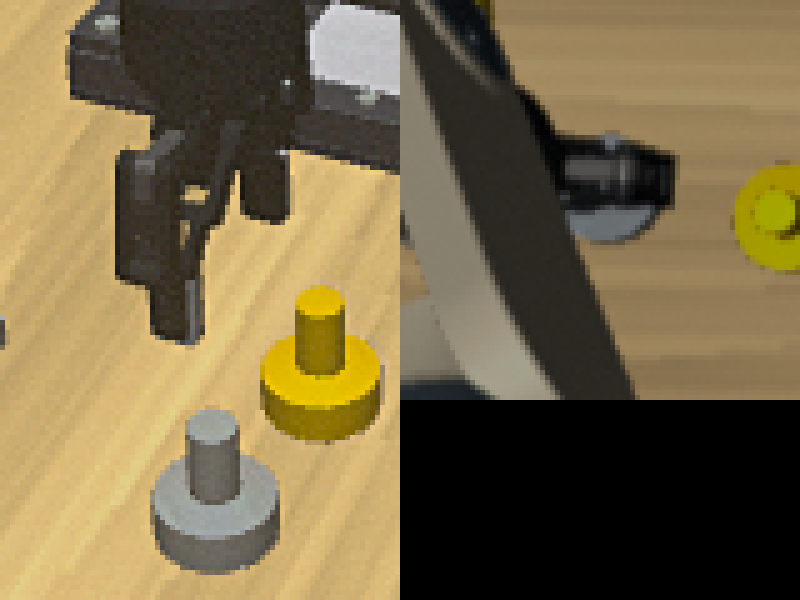

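The side view shows the gripper above the weight, whose grip-top ellipse is centred near crop (212,427), i.e. px (262, 275). The weight is still standing.

```bash
python3 - <<'E'
from h import *
u=lambda x,y:[(x+.5)/5-.5+220,(y+.5)/5-.5+190]
print(cast("side",u(212.5,427),66),cast("side",u(215.5,503),24))
# foot bottom: nearest point of rim is at centre + 30 toward camera
K,R,t=cam("side");c=-R.T@t
for p in(cast("side",u(215.5,572),0)[0],):
    d=(c-p)[:2];d/=np.linalg.norm(d);print("c",p[:2]-30*d)
print(cast("top",[180.9,247.5],18))
E
```

```text
[[478.18495123 321.25309048  66.        ]] [[476.23842014 326.27615645  24.        ]]
c [481.76239545 318.20478443]
[[479.11319329 319.47891176  18.        ]]
```

```bash
python3 -m inch '[[[0.037,-0.012,0.1,0,0,0],[0.037,-0.012,0.25,0,0,0],[0.037,-0.012,0.38,0,0,0],[0.037,-0.012,0.45,0,0,0],[0.037,-0.012,0.5,0,0,0],[0.037,-0.012,0.53,0,0,0],[0.037,-0.012,0.53,0,0,0]]]'
python3 - <<'E'
from h import *
print(r.sense()["eef_pos"])
s=r.grab_frame("side");t=r.grab_frame("top")
o=np.zeros((600,800,3),np.uint8)
o[:500,:400]=cv2.resize(s[230:310,230:294],(400,500),interpolation=3);o[:400,400:]=cv2.resize(t[210:290,140:220],(400,400),interpolation=3)
cv2.imwrite("pics/w2.png",o[:,:,::-1])
E
```

```text
clock: 14.07
eef_pos: [479.1, 318.9, 34.5]
tcp_rot: [3.141, 0.001, -0.038]
contact_force: [0.2, -0.4, -0.3]
opening: 0.999
grasp_force: 0.0
[479.13497519 318.90767418  34.48554649]
```

View pics/w2.png

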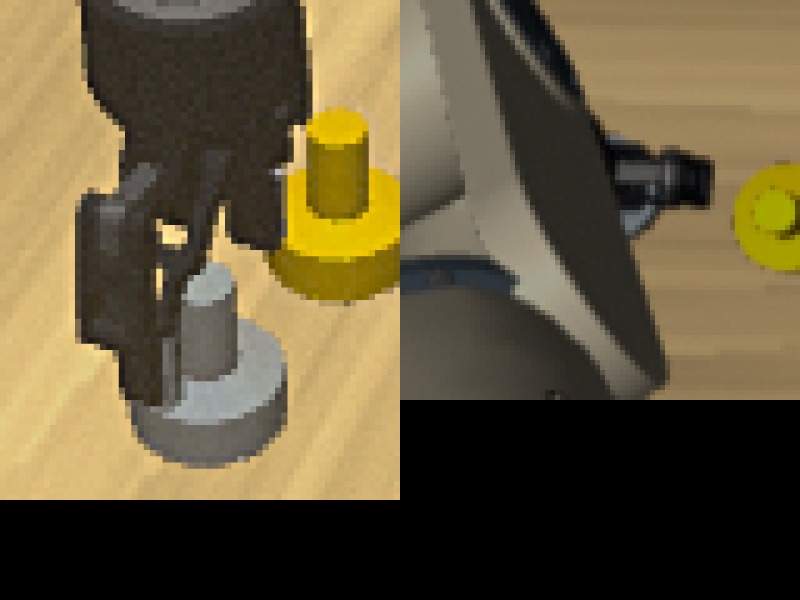

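The weight's grip stands between the fingers: tip midpoint at about px (265,282), grip axis at about (263,283). Closing.

```bash
python3 -m inch '[[[0,0,0,0,0,0],[0,0,0,0,0,0],[0,0,0,0,0,0],[0,0,0,0,0,0],[0,0,0,0,0,0],[0,0,0,0,0,0],[0,0,0,0,0,0],[0,0,0,0,0,0]]]' -1 40
python3 -m inch '[[[0,0,-0.02,0,0,0],[0,0,-0.05,0,0,0],[0,0,-0.1,0,0,0],[0,0,-0.1,0,0,0],[0,0,-0.1,0,0,0]]]'
```

```text
clock: 14.83
eef_pos: [479.4, 319.9, 35.5]
tcp_rot: [-3.142, -0.0, -0.037]
contact_force: [-1.0, -1.8, 6.2]
opening: 0.269
grasp_force: 40.3
clock: 15.25
eef_pos: [479.7, 320.2, 55.9]
tcp_rot: [-3.141, -0.001, -0.037]
contact_force: [0.0, -0.7, -6.3]
opening: 0.266
grasp_force: 40.0
```

```bash
python3 -m inch '[[[0,0,-0.1,0,0,0],[0,0,-0.3,0,0,0],[0,0,-0.45,0,0,0],[0,0,-0.45,0,0,0],[0,0,-0.45,0,0,0]]]'
python3 -m inch '[[[0.02,0.1,0,0,0,0],[0.04,0.25,0,0,0,0],[0.06,0.4,0,0,0,0],[0.08,0.55,0,0,0,0],[0.1,0.7,0,0,0,0],[0.12,0.85,0,0,0,0],[0.134,0.936,0,0,0,0]]]'
python3 -m inch '[[[0.02,0.15,0,0,0,0],[0.04,0.3,0,0,0,0],[0.06,0.45,0,0,0,0],[0.08,0.6,0,0,0,0],[0.1,0.75,0,0,0,0],[0.12,0.85,0,0,0,0],[0.13,0.92,0,0,0,0],[0.134,0.936,0,0,0,0]]]'
python3 -m inch '[[[0,0,0,0,0,0],[0,0,0,0,0,0],[0,0,0,0,0,0],[0,0,0,0,0,0],[0,0,0,0,0,0]]]'
python3 - <<'E'
from h import *
print(far())
s=r.grab_frame("side")
cv2.imwrite("pics/c.png",cv2.resize(s[110:235,220:345],(600,600),interpolation=3)[:,:,::-1])
E
```

```text
clock: 15.67
eef_pos: [480.2, 320.5, 146.5]
tcp_rot: [-3.139, -0.003, -0.037]
contact_force: [0.4, -0.3, -7.9]
opening: 0.265
grasp_force: 41.0
clock: 16.25
eef_pos: [497.2, 128.7, 142.8]
tcp_rot: [3.14, 0.004, -0.037]
contact_force: [0.4, 0.9, -7.1]
opening: 0.261
grasp_force: 41.3
clock: 16.92
eef_pos: [517.7, -58.3, 143.0]
tcp_rot: [3.141, 0.003, -0.039]
contact_force: [-0.0, 0.0, -6.5]
opening: 0.268
grasp_force: 41.4
clock: 17.33
eef_pos: [519.0, -55.4, 145.0]
tcp_rot: [-3.141, 0.0, -0.036]
contact_force: [0.2, -0.5, -6.7]
opening: 0.265
grasp_force: 41.5
[np.float64(16.0), np.float64(16.0), np.float64(16.5), np.float64(17.0), np.float64(17.0), np.float64(17.5), np.float64(16.0)]
```

View pics/c.png

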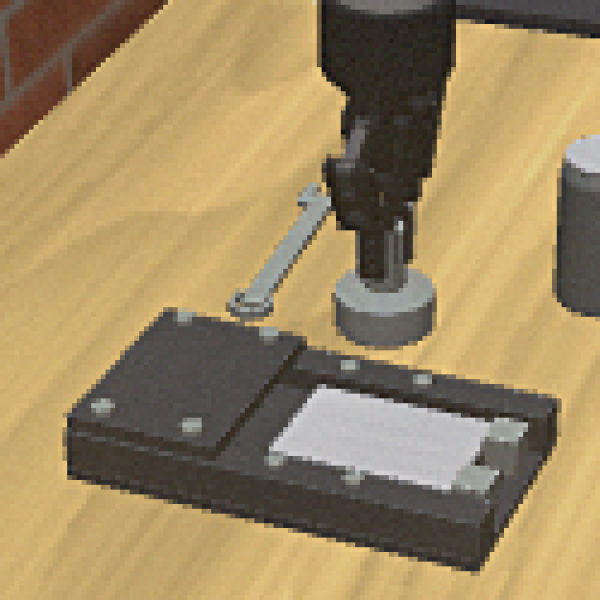

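The weight hangs upright from the gripper. The plate (crop 275–490, 385–490) looks seated on both stops. I'll check the 1.3 mm edge shift for a bed-sink effect.

```bash
python3 - <<'E'
from h import *
a=[290,190];print("shift for 1.6mm z",(cast("side",a,26)-cast("side",a,24.4)).round(2))
im=r.grab_frame("side");g=cv2.cvtColor(im,cv2.COLOR_RGB2GRAY).astype(np.float32);K,R,t=cam("side")
def prof(v,z,u):
    c,s=np.cos(-.037),np.sin(-.037);P=np.c_[564.5+u*c-v*s,-57.5+u*s+v*c,0*u+z]
    q=cv2.projectPoints(P,cv2.Rodrigues(R)[0],t,K,None)[0][:,0].astype(np.float32)
    return cv2.remap(g,q[:,:1],q[:,1:],1)[:,0]
u=np.arange(-118,-90,2.)
for v in(-8,0,8):print("near",v,prof(v,26,u).round().astype(int).tolist())
u=np.arange(-135,-90,2.)
for v in(-28,28):print("stop",v,prof(v,34,u).round().astype(int).tolist())
for v in(-30,0,30):print("far",v,prof(v,26,np.arange(6,28,2.)).round().astype(int).tolist())
print("bridge",[prof(v,44,np.arange(26,46,2.)).round().astype(int).tolist() for v in(-30,0,30)])
E
```

```text
shift for 1.6mm z [[-0.9   2.41  1.6 ]]
near -8 [102, 101, 101, 101, 101, 93, 81, 128, 172, 197, 198, 195, 192, 192]
near 0 [101, 100, 99, 96, 77, 59, 61, 114, 169, 192, 196, 195, 193, 192]
near 8 [152, 152, 156, 147, 156, 164, 155, 158, 170, 181, 189, 189, 189, 190]
stop -28 [55, 54, 57, 61, 77, 135, 180, 168, 164, 165, 161, 160, 160, 161, 162, 165, 186, 187, 186, 182, 179, 194, 201]
stop 28 [79, 81, 77, 73, 83, 142, 164, 164, 165, 162, 158, 160, 158, 155, 156, 162, 173, 188, 193, 193, 194, 194, 192]
far -30 [198, 201, 202, 207, 212, 148, 96, 75, 72, 76, 76]
far 0 [196, 196, 199, 203, 206, 150, 94, 77, 74, 80, 80]
far 30 [196, 196, 200, 204, 208, 154, 98, 79, 75, 76, 78]
bridge [[72, 66, 54, 48, 48, 59, 70, 76, 77, 77], [80, 75, 65, 53, 49, 61, 73, 79, 78, 78], [81, 73, 59, 51, 51, 65, 76, 79, 77, 77]]
```

The bed sink explains the shift (0.9 mm), so the plate spans −103.8 to 16.3 (120 mm) and is flush with the stop faces. I'll lower the weight.

```bash
python3 -m inch '[[[0.005,0,0.05,0,0,0],[0.005,0,0.15,0,0,0],[0.005,0,0.25,0,0,0],[0.005,0,0.32,0,0,0],[0.005,0,0.36,0,0,0],[0.005,0,0.385,0,0,0],[0.005,0,0.385,0,0,0],[0.005,0,0.385,0,0,0]]]'
python3 -m inch '[[[0,0,0.003,0,0,0],[0,0,0.006,0,0,0],[0,0,0.009,0,0,0],[0,0,0.012,0,0,0],[0,0,0.015,0,0,0],[0,0,0.018,0,0,0],[0,0,0.018,0,0,0],[0,0,0.018,0,0,0]]]'
```

```text
clock: 18.15
eef_pos: [520.4, -56.3, 68.4]
tcp_rot: [3.142, -0.0, -0.037]
contact_force: [-0.3, -0.5, -6.0]
opening: 0.264
grasp_force: 41.4
clock: 18.82
eef_pos: [520.1, -56.3, 64.6]
tcp_rot: [-3.142, 0.0, -0.037]
contact_force: [-0.1, 0.4, -5.8]
opening: 0.265
grasp_force: 41.4
```

```bash
python3 -m inch '[[[0,0,0.002,0,0,0],[0,0,0.004,0,0,0],[0,0,0.006,0,0,0],[0,0,0.008,0,0,0],[0,0,0.01,0,0,0],[0,0,0.01,0,0,0],[0,0,0.01,0,0,0]]]'
python3 -m inch '[[[0,0,0.0015,0,0,0],[0,0,0.003,0,0,0],[0,0,0.004,0,0,0],[0,0,0.005,0,0,0],[0,0,0.005,0,0,0],[0,0,0.005,0,0,0]]]'
```

```text
clock: 19.4
eef_pos: [520.1, -56.3, 62.6]
tcp_rot: [-3.142, 0.0, -0.037]
contact_force: [-0.8, -0.7, -7.0]
opening: 0.267
grasp_force: 41.4
clock: 19.9
eef_pos: [520.1, -56.3, 61.5]
tcp_rot: [-3.142, 0.0, -0.037]
contact_force: [0.3, -0.6, -6.6]
opening: 0.266
grasp_force: 41.4
```

```bash
python3 -m inch '[[[0,0,0.0015,0,0,0],[0,0,0.003,0,0,0],[0,0,0.004,0,0,0],[0,0,0.005,0,0,0],[0,0,0.005,0,0,0],[0,0,0.005,0,0,0]]]'
```

```text
clock: 20.4
eef_pos: [520.2, -56.3, 60.8]
tcp_rot: [3.142, -0.0, -0.037]
contact_force: [-1.9, -0.6, 0.9]
opening: 0.266
grasp_force: 42.1
```

```bash
python3 -m inch '[[[0,0,0.001,0,0,0],[0,0,0.002,0,0,0],[0,0,0.003,0,0,0],[0,0,0.003,0,0,0],[0,0,0.003,0,0,0]]]'
```

```text
clock: 20.82
eef_pos: [520.2, -56.4, 60.3]
tcp_rot: [3.141, -0.0, -0.037]
contact_force: [-2.3, -1.3, 5.1]
opening: 0.266
grasp_force: 42.6
```

```bash
python3 -m inch '[[[0,0,-0.002,0,0,0],[0,0,-0.002,0,0,0],[0,0,-0.002,0,0,0],[0,0,-0.002,0,0,0],[0,0,-0.002,0,0,0],[0,0,-0.002,0,0,0],[0,0,-0.002,0,0,0]]]' 0.9
python3 -m inch '[[[0,0,-0.05,0,0,0],[0,0,-0.15,0,0,0],[0,0,-0.3,0,0,0],[0,0,-0.45,0,0,0],[0,0,-0.6,0,0,0],[0,0,-0.6,0,0,0],[0,0,-0.6,0,0,0]]]'
python3 - <<'E'
from h import *
print(far())
s=r.grab_frame("side")
cv2.imwrite("pics/e.png",cv2.resize(s[110:235,220:345],(600,600),interpolation=3)[:,:,::-1])
E
```

```text
clock: 21.4
eef_pos: [520.1, -56.2, 60.4]
tcp_rot: [-3.142, -0.0, -0.037]
contact_force: [0.2, -0.4, -0.3]
opening: 0.952
grasp_force: 0.0
clock: 21.98
eef_pos: [521.4, -56.4, 182.8]
tcp_rot: [3.141, -0.004, -0.037]
contact_force: [-0.2, -0.0, -0.7]
opening: 0.95
grasp_force: 0.0
[np.float64(16.0), np.float64(15.0), np.float64(16.5), np.float64(15.5), np.float64(17.0), np.float64(15.5), np.float64(16.0)]
```

View pics/e.png

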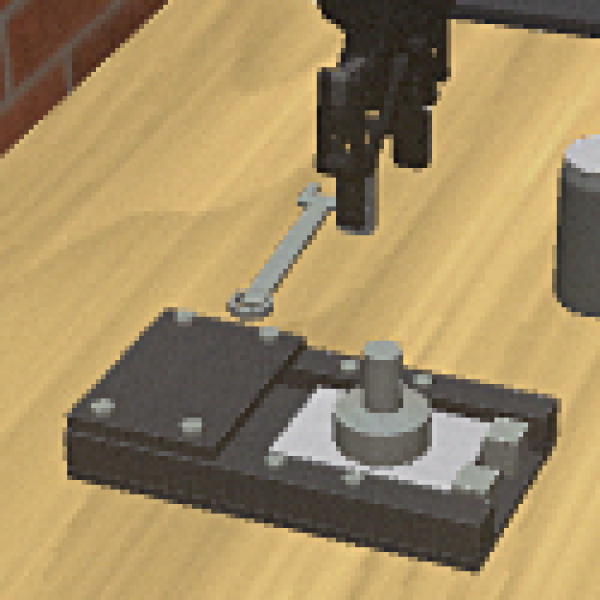

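The weight stands upright at crop (382,430), in the middle of the plate. The plate is still against the stops, the gripper is clear, and the wrench and can are where they were. Handing in.

```bash
python3 -c "
from rig import r
print(r.sign_off())"
```

```text
the job is handed in; nothing more can be done
None
```

The plate is drawn back against both stops and the weight stands upright on its middle, released with the gripper clear; I handed the job in at about 22 s with no verdict returned, after pressing readings of at most about 19 N.

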